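# Tip the casting down and push it against the stop bar

### The job

A die-cast blank stands on end on the plywood board. Push it over so that it lies on the board with its open hollow side down and its closed flat face up, then push it along the board until it lies flush against the aluminium stop bar. Push gently, never ram it or pick it up, and leave the collar, the tape roll and the marker beside the board where they are.

Things in the scene. Friction and masses are not known exactly. Their poses are not given: they have to be found in the camera images.
- blank_center (a point): the middle of the die-cast blank, a grey aluminium trough 235 mm long, 78 wide, 46 deep (0.3 to 0.55 kg); half-way along, across and deep. Axes: z out of the closed flat face, -z out of the open hollow side, y along the 235 mm length, x across. Starts standing on one end, y axis upright, closed face to the left (+y). Lying hollow side down its z points up and this point is 23 mm above the board
- blank: the same blank; origin at the middle of its open side. Two low lugs (14 mm deep, 45 to 95 mm either way from the middle along y) on each long side by the open rim widen it to 96 mm. Upright, its top is 235 mm above the board; it leans a few degrees to the hollow side, stands stably, and topples when its top is pushed about 40 mm that way
- board: the fixed plywood board, 220 (x) x 360 (y) x 12 mm thick, on the bench; origin at the centre of its underside, z up, y along its length, x away from the robot towards the stop bar. The bar (340 mm long, 16 mm wide, 20 mm high above the board) runs along y at the far edge; its near face is at x = +90 mm
- bar_face (a point): middle of the foot of the stop bar's near face, on the top of the board; axes as the board. The blank's middle is 48 mm from this face (along the board's x) when the lugs touch the bar
- collar: bystander: small grey flanged collar, 50 mm in diameter and 22 mm high, to the right of the board; origin at the centre of its underside
- tape: bystander: roll of masking tape lying flat, 104 mm in diameter and 24 mm high, to the left of the board; origin at the centre of its underside
- pen: bystander: white marker with black cap, 136 mm long (along its y), 17 mm thick, to the left of the board; origin at the centre of its underside
Mind the look-alikes: they are no part of the job. Leave any blue or purple look-alike of the blank alone.

How it is judged:
By the outcome, as a careful person would: the job done as asked, in the order asked, and still so for the second after the job is handed in, with the robot touching nothing.
It also fails if it takes over 45 s, if anything falls off the work surface, if the arm or the gripper's body presses on something with over 40 N, if the wrist force passes 120 N, or if a joint passes its speed limit or range.

### The arm

A 7-joint arm with a two-finger parallel gripper is mounted at the origin on a cart in front of the work surface, level with it; the furniture and walls round the work are solid. World frame = base frame: x ahead of the robot, y to its left, z up, the work surface at z = 0. Lengths are in m, angles in rad, forces in N, time in s.
With the tool pointing down it reaches from about 0.425 to 0.825 m from the base axis. Payload 3.6 kg.
Tool frame: the origin (TCP) lies between the finger pads; the fingertips stand 22 mm ahead of it and the grasp point (between the pads) lies 3 mm ahead of it; y points along the fingers, x is the direction in which the jaws open and shut, and the axes are right-handed (so a half turn about y gives the same grasp; the last joint's range is limited). The gripper opens to 93 mm and grips with 3 to 60 N. Pads are 15 mm wide; open, the fingers measure 128 mm over their backs; the gripper's body (75 mm by 188 mm) begins 65 mm behind the grasp point.
Start: joints at [-1.183, 0.615, -0.013, 1.423, 0.008, 1.103, -0.04], TCP at [0.261, 0.595, 0.241] pointing down, gripper open.
Joint ranges: [-3.12, 3.12], [-0.3, 2.06], [-1.34, 1.32], [0.26, 2.42], [-1.36, 4.5], [0.01, 1.98], [-2.84, 2.84]. Speed limits (rad/s): [2.79, 2.79, 3.14, 3.14, 3.14, 3.14, 3.14].

### API

Orientations are given as a unit quaternion [x, y, z, w].
In Python, from workcell import monitor, imaging, workorder gives the robot as it stands.
- The arm moves only by the shell command python3 -m creep 'ROWS' [FORCE]. ROWS is JSON, a list of rows, each a list of 3 entries, a list of its own where there are three numbers: the opening, from 0 (shut) to 1 (fully open), then the shift along the tool's x, y, z in mm, then the turn, a rotation vector about the tool's x, y, z in degrees. A call has 1 to 20 rows; each row is the pose to reach, as a shift and turn from the pose commanded when the call began, along the tool's axes at that moment; what a row does not reach only later rows make up. A row lasts 1/10 s, in which the tool goes at most 50 mm and 8.59 degrees, less where a joint would pass 70% of its speed; a pose out of reach is approached as far as the arm can. A call with a gripper value outside its range is refused whole. The fingers move at their own pace and stop on an object; FORCE is the grip in N (left out, the last holds). Time passes only in rows, so rows that repeat a pose let the fingers close. It gives the time, the measured TCP pose, the force and the opening at its end, in the units of the state.
- monitor.state(): the state, without advancing time (a new reading comes with each control period).
- imaging.snapshot(name): name is "scene" or "top" or "wrist"; returns (picture, depth): 480x640x3 uint8, red, green, blue; 480x640 float32, m along the optical axis (not along the pixel's ray), 0 where there is no reading.
- imaging.get_calibration(name): a dict with "K" (3x3 intrinsics, pixels), "k1" (the pictures are not rectified: a ray, as slopes to the right and down, at radius r is drawn at 1 + k1 r^2 times it, then the intrinsics apply), "R" (3x3) and "t" (3): a world point X has camera coordinates R X + t. Camera axes: x right, y down, z forward; pixel columns grow to the right and rows downward; lengths in m; the calibration is good to about 2 mm. A picture is of the moment at which its call begins: read the wrist's pose just before it. get_calibration takes no time and is no camera call; for the wrist camera it gives the pose at the moment of the call.
- workorder.hand_in(): hands the job in, once; it reports no verdict.
The state is a dict: "clock": time; "q": joint angles; "joint_vel": joint speeds; "effort": joint torques, N m; "eef_pos": TCP position; "ee_rot": TCP orientation; "ft_force": force on the tool from outside, world axes, zero at the start; "ft_torque": the same for the moment, N m; "width": finger opening in m.
Only numpy, scipy, OpenCV 4.12 (cv2) and the standard library are available. Lean on these libraries where they do the work, as an engineer would, in place of code of your own. Each camera call takes 0.05 s, during which the arm holds its last target.

## Working session

There is one attempt and no reset: what is moved stays moved. The work goes in short steps, Python scripts to look and compute and a shell command to move; the robot and the scene stay as the last step left them, time stands still between calls to the robot, and variables do not carry over. Pictures are saved under pics/ and viewed, and the job is handed in when it is done.

```bash
mkdir -p pics; ls
python3 - <<'E'
from workcell import monitor, imaging
import cv2,numpy as np
print(monitor.state())
for n in ("scene","top"):
    p,d=imaging.snapshot(n); cv2.imwrite(f"pics/{n}0.png",p[:,:,::-1]); np.savez(f"pics/{n}0.npz",p=p,d=d)
    print(n,imaging.get_calibration(n))
E
```

```text
pics
{'clock': 0.0, 'q': array([-1.18349174,  0.6158975 , -0.01261597,  1.42490369,  0.00808273,
        1.10339562, -0.04039174]), 'joint_vel': array([-0.00136104, -0.00026895,  0.0015213 , -0.00120287, -0.0013941 ,
        0.0006606 ,  0.00131376]), 'effort': array([-6.83733342e-04, -4.58931649e+01,  2.08731475e-01, -1.65745211e+01,
       -6.11560559e-02,  2.04951921e-02,  2.31671929e-04]), 'eef_pos': array([0.26105149, 0.59446552, 0.23949361]), 'ee_rot': array([ 0.59253744,  0.38588883, -0.38739274, -0.59153703]), 'ft_force': array([-0.2755967 ,  0.65138159,  0.17231302]), 'ft_torque': array([-0.00364116, -0.00406853,  0.01145848]), 'width': 0.09308856080920702}
scene {'K': array([[496.45902082,   0.        , 322.4511415 ],
       [  0.        , 496.45902082, 240.4478997 ],
       [  0.        ,   0.        ,   1.        ]]), 'k1': 0.03930061493592273, 'R': array([[-0.68645574, -0.72711487,  0.00908186],
       [-0.55022954,  0.51121507, -0.66023224],
       [ 0.47542189, -0.45821732, -0.7510066 ]]), 't': array([0.3468225 , 0.34419746, 1.22413277])}
top {'K': array([[535.58721869,   0.        , 317.54314731],
       [  0.        , 535.58721869, 235.93592377],
       [  0.        ,   0.        ,   1.        ]]), 'k1': 0.0003753757565315093, 'R': array([[-0.02095871, -0.99976492,  0.00555353],
       [-0.98814633,  0.01986957, -0.15222362],
       [ 0.15207748, -0.00867811, -0.98833048]]), 't': array([0.00919034, 0.54695632, 1.25939721])}
```

View pics/scene0.png

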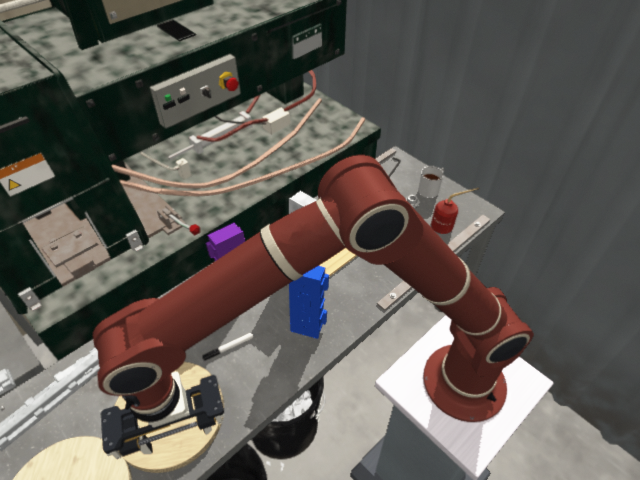

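View pics/top0.png

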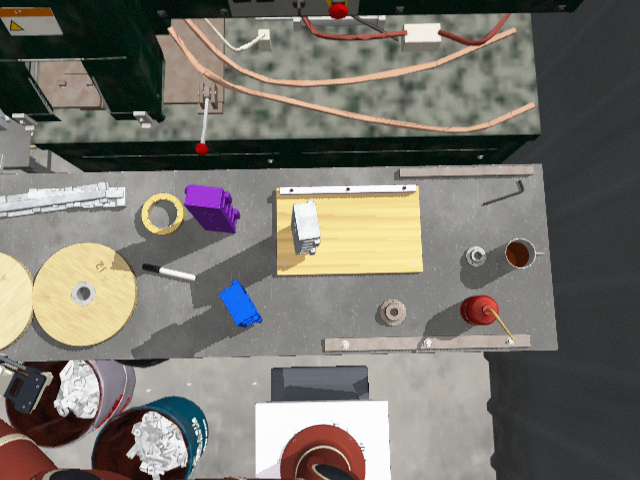

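The top view shows the board at about (277–422, 185–274). The bar runs along its upper edge. The white-grey blank stands at about (306,228). Blue and purple look-alikes, the tape and the marker are to the left. Now I'll measure from depth.

```bash
cat > h.py <<'E'
import numpy as np,cv2
from workcell import monitor, imaging
def cloud(d,c):
    h,w=d.shape; K=c["K"]
    uv=np.stack(np.meshgrid(np.arange(w),np.arange(h)),-1).reshape(-1,1,2).astype(np.float64)
    n=cv2.undistortPoints(uv,K,np.array([c["k1"],0,0,0,0.])).reshape(-1,2)
    X=np.c_[n,np.ones(len(n))]*d.reshape(-1,1)
    return ((X-c["t"])@c["R"]).reshape(h,w,3)
def plane(px,z,c):
    n=cv2.undistortPoints(np.array(px,float).reshape(-1,1,2),c["K"],np.array([c["k1"],0,0,0,0.])).reshape(-1,2)
    D=np.c_[n,np.ones(len(n))]@c["R"]; o=-c["R"].T@c["t"]
    return o+D*((z-o[2])/D[:,2])[:,None]
def snap(n,tag):
    p,d=imaging.snapshot(n); cv2.imwrite(f"pics/{tag}.png",p[:,:,::-1]); np.savez(f"pics/{tag}.npz",p=p,d=d); return p,d
E
python3 - <<'E'
from h import *
np.set_printoptions(precision=4,suppress=True)
f=np.load("pics/top0.npz");p,d=f["p"],f["d"];c=imaging.get_calibration("top")
X=cloud(d,c)
hsv=cv2.cvtColor(p,cv2.COLOR_RGB2HSV)
roi=np.zeros(d.shape,bool);roi[175:280,265:430]=1
wood=roi&(hsv[...,1]>70)&(hsv[...,0]>12)&(hsv[...,0]<35)&(d>0)
print("board z",np.median(X[wood],0))
wood2=wood&(abs(X[...,2]-.012)<.008)
m=wood2.astype(np.uint8)
cn=max(cv2.findContours(m,0,2)[0],key=cv2.contourArea)
print(cv2.minAreaRect(cn))
Q=X[wood2][:,:2].astype(np.float32); r=cv2.minAreaRect(Q);print("wood rect",r,cv2.boxPoints(r))
# bar
bar=roi&(X[...,2]>.024)&(X[...,2]<.042)&(np.arange(480)[:,None]<197)
Q=X[bar][:,:2].astype(np.float32);print("bar",len(Q),cv2.minAreaRect(Q))
bl=roi&(X[...,2]>.06)&(d>0)
P=X[bl];print("blank",len(P),P.min(0),P.max(0))
for a,b in((.235,.27),(.2,.235),(.06,.2)):
    s=P[(P[:,2]>a)&(P[:,2]<b)]; print(a,len(s)); 
    if len(s)>5: print(cv2.minAreaRect(s[:,:2].astype(np.float32)),s.mean(0), cv2.boxPoints(cv2.minAreaRect(s[:,:2].astype(np.float32))))
for nm,lo,hi in(("blue",105,125),("purple",130,150)):
    s=(hsv[...,0]>lo)&(hsv[...,0]<hi)&(hsv[...,1]>120)&(X[...,2]>.02); s[:,:150]=0;s[:170]=0
    P=X[s];print(nm,P.min(0),P.max(0))
for nm,(u0,u1,v0,v1) in dict(tape=(138,188,190,238),pen=(138,200,258,285),collar=(462,492,243,270)).items():
    Y=X[v0:v1,u0:u1].reshape(-1,3);Y=Y[(Y[:,2]>.01)&(Y[:,2]<.05)];print(nm,Y.min(0),Y.max(0))
i=cv2.resize(p[170:290,260:440],None,fx=4,fy=4,interpolation=cv2.INTER_CUBIC);cv2.imwrite("pics/z.png",i[:,:,::-1])
E
```

```text
board z [ 0.552  -0.0989  0.012 ]
((348.6975402832031, 230.0493621826172), (87.19426727294922, 145.24522399902344), 88.77242279052734)
wood rect ((0.5666554570198059, -0.07964374125003815), (0.22009900212287903, 0.3614872992038727), 0.015253664925694466) [[ 0.4566  0.1011]
 [ 0.4567 -0.2604]
 [ 0.6768 -0.2604]
 [ 0.6767  0.1011]]
bar 932 ((0.6662187576293945, -0.07925568521022797), (0.01817101612687111, 0.3364136815071106), 0.16255994141101837)
blank 1240 [ 0.5026 -0.0055  0.0602] [0.5994 0.061  0.2522]
0.235 811
((0.549040675163269, 0.02184351533651352), (0.07632164657115936, 0.046392835676670074), 8.467949867248535) [0.549  0.0221 0.2426] [[ 0.5079  0.0392]
 [ 0.5147 -0.0067]
 [ 0.5902  0.0045]
 [ 0.5834  0.0504]]
0.2 143
((0.5494855046272278, 0.02423832193017006), (0.09619034081697464, 0.04713316634297371), 8.52728271484375) [0.5297 0.0196 0.2198] [[ 0.4984  0.0404]
 [ 0.5054 -0.0062]
 [ 0.6005  0.0081]
 [ 0.5936  0.0547]]
0.06 286
((0.5338645577430725, 0.043279290199279785), (0.09822633117437363, 0.04057503864169121), 34.66178512573242) [0.5239 0.0347 0.1321] [[ 0.4819  0.032 ]
 [ 0.505  -0.0013]
 [ 0.5858  0.0545]
 [ 0.5627  0.0879]]
blue [0.3349 0.0092 0.0212] [0.4339 0.2025 1.3279]
purple [0.3491 0.0092 0.0214] [0.6327 0.2813 1.3279]
tape [0.5635 0.3294 0.0101] [0.6664 0.4347 0.0318]
pen [0.4509 0.2983 0.0101] [0.5038 0.4312 0.0217]
collar [ 0.4712 -0.4278  0.01  ] [ 0.5187 -0.3706  0.0305]
```

View pics/z.png

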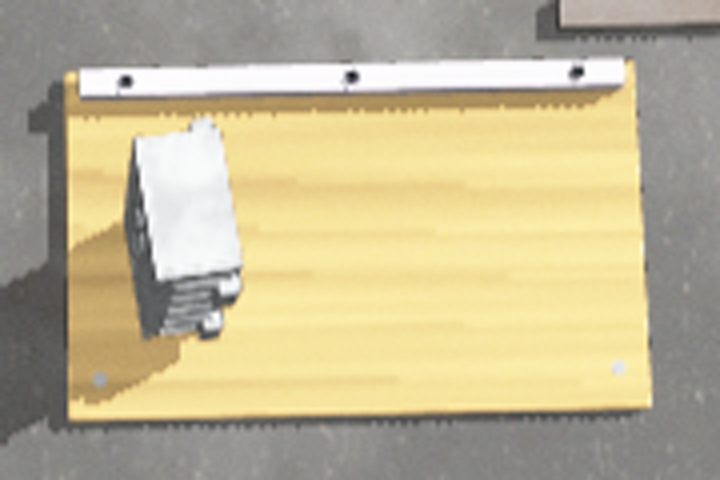

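Run:
```python
from h import *
from scipy.spatial.transform import Rotation as Ro
np.set_printoptions(precision=3,suppress=True)
s=monitor.state();R=Ro.from_quat(s["ee_rot"]).as_matrix();print(R)
f=np.load("pics/top0.npz");p,d=f["p"],f["d"];X=cloud(d,imaging.get_calibration("top"))
for nm,(u0,u1,v0,v1) in dict(purple=(180,245,180,240),blue=(215,265,275,330)).items():
    Y=X[v0:v1,u0:u1].reshape(-1,3);Y=Y[(Y[:,2]>.05)&(Y[:,2]<.4)];print(nm,Y.min(0),Y.max(0))
# target: tool yaw so tool x along world +-y ; current yaw of x axis
print("yaw x axis",np.degrees(np.arctan2(R[1,0],R[0,0])))
# blank profile: left boundary of closed face as seen: points by height
roi=np.zeros(d.shape,bool);roi[175:280,265:430]=1
P=X[roi&(X[...,2]>.03)&(d>0)]
P=P[P[:,0]<.62]
n=np.array([-.147,.989]);t=P[:,:2]@n
for a in np.arange(.04,.26,.03):
    k=(P[:,2]>=a)&(P[:,2]<a+.03); print(round(a,2),k.sum(),t[k].min() if k.any() else'',t[k].max() if k.any() else '', (P[k,:2]@np.array([.989,.147])).min())
```

```text
[[ 0.402 -0.001 -0.916]
 [ 0.916 -0.002  0.402]
 [-0.002 -1.    -0.   ]]
purple [0.569 0.187 0.05 ] [0.635 0.283 0.239]
blue [0.335 0.126 0.051] [0.434 0.202 0.24 ]
yaw x axis 66.29071288437258
0.04 49 -0.06681494457089304 -0.02291491587761192 0.49909669076767044
0.07 86 -0.07044656878284737 -0.024919852275109525 0.49900517984406534
0.1 40 -0.06393930901538254 -0.026497646646074995 0.5067786536727449
0.13 54 -0.06414154286268381 -0.028650746761926128 0.506068778053444
0.16 77 -0.07556096886850151 -0.03044128424031187 0.49925394299903214
0.19 84 -0.08030948660202553 -0.032835302999488815 0.4989336828498601
0.22 888 -0.08229144363957556 -0.035131940326422154 0.4989540176448096
0.25 1 -0.04103331970892823 -0.04103331970892823 0.5419369134781539
```

Tool y points down. I'll lift, close the gripper, travel high over the look-alikes and stop left of the closed face, turned square to it.

```bash
python3 -m creep '[[0,[0,-25,0],[0,0,0]],[0,[0,-60,0],[0,0,0]],[0,[-20,-80,-26],[0,-2,0]],[0,[-45,-80,-60],[0,-5,0]],[0,[-72,-80,-95],[0,-8,0]],[0,[-99,-80,-131],[0,-11,0]],[0,[-126,-80,-167],[0,-14,0]],[0,[-153,-80,-203],[0,-17,0]],[0,[-180,-80,-239],[0,-20,0]],[0,[-207,-80,-275],[0,-23,0]],[0,[-234,-80,-311],[0,-26,0]],[0,[-261,-80,-346],[0,-29,0]],[0,[-288,-80,-381],[0,-32,0]],[0,[-314,-80,-415],[0,-32,0]],[0,[-332,-80,-439],[0,-32,0]],[0,[-342,-80,-452],[0,-32,0]],[0,[-342,-80,-452],[0,-32,0]],[0,[-342,-80,-452],[0,-32,0]]]'
python3 - <<'E'
from h import *
snap("top","top1");snap("scene","scene1")
s=monitor.state();print(s["clock"],s["eef_pos"],s["ft_force"],s["width"])
E
```

```text
clock: 1.9
eef_pos: [0.5371, 0.1011, 0.3202]
ee_rot: [-0.462, -0.535, 0.535, 0.463]
ft_force: [-0.7, 0.5, -0.3]
width: 0.0004
2.0 [0.53686381 0.10220718 0.32049351] [-0.38653023 -0.07187782  0.42901127] 0.00044583748010464943
```

View pics/top1.png

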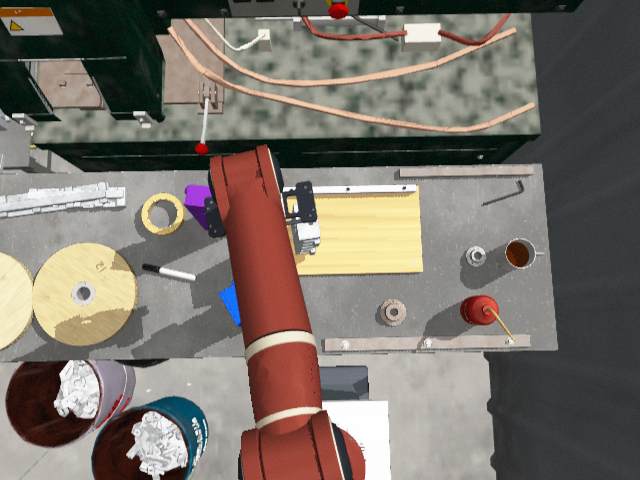

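View pics/scene1.png

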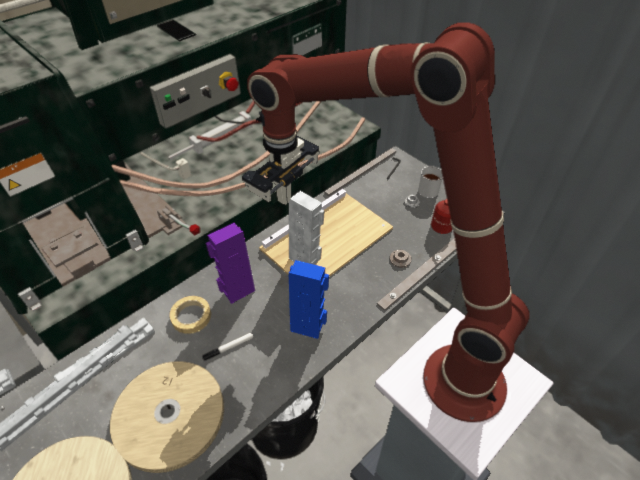

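Top and scene views agree: the gripper is left of and above the blank, which still stands, with its top at about (307,205) in the scene view. Next I'll descend to push height and ease up to contact.

```bash
python3 -m creep '[[0,[0,20,0],[0,0,0]],[0,[0,50,0],[0,0,0]],[0,[0,80,0],[0,0,0]],[0,[0,100,0],[0,0,0]],[0,[0,108,0],[0,0,0]],[0,[-10,108,0],[0,0,0]],[0,[-18,108,0],[0,0,0]],[0,[-24,108,0],[0,0,0]],[0,[-28,108,0],[0,0,0]],[0,[-32,108,0],[0,0,0]],[0,[-36,108,0],[0,0,0]],[0,[-40,108,0],[0,0,0]]]'
python3 - <<'E'
from h import *
snap("scene","scene2");snap("wrist","wrist2")
s=monitor.state();print(s["clock"],s["eef_pos"],s["ft_force"])
E
```

```text
clock: 3.2
eef_pos: [0.5436, 0.0607, 0.2129]
ee_rot: [0.462, 0.535, -0.535, -0.462]
ft_force: [-0.4, -0.2, 0.7]
width: 0.0003
3.3 [0.54357522 0.06004026 0.21272072] [-0.19489261  0.90635892 -0.08772864]
```

View pics/scene2.png

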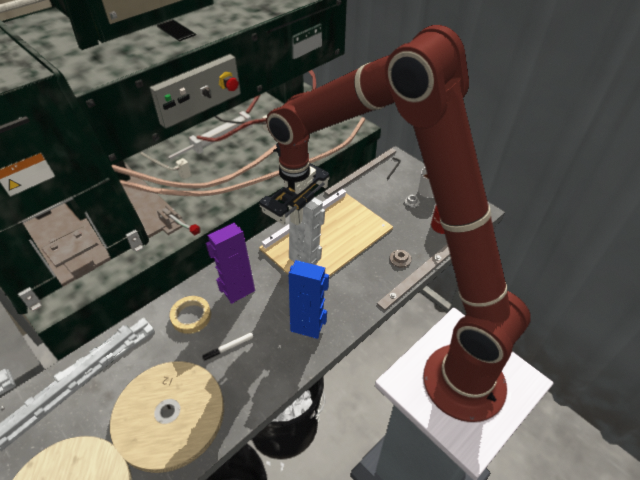

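View pics/wrist2.png

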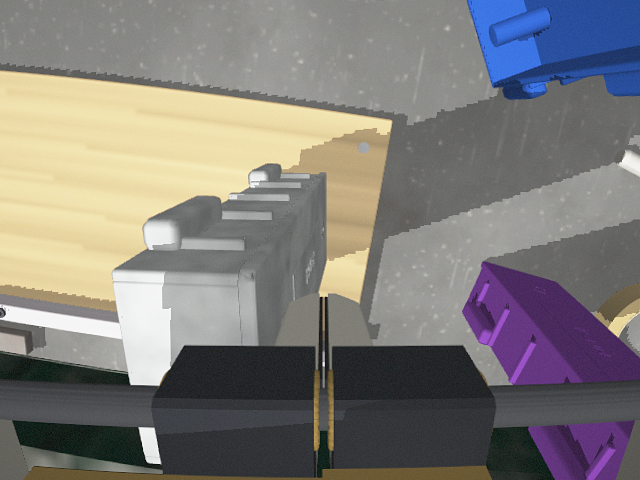

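The finger is just about touching the closed face near its top. I'll push over slowly.

```bash
python3 -m creep '[[0,[-4,0,0],[0,0,0]],[0,[-8,0,0],[0,0,0]],[0,[-12,0,0],[0,0,0]],[0,[-16,0,0],[0,0,0]],[0,[-20,0,0],[0,0,0]],[0,[-24,0,0],[0,0,0]]]'; python3 -m creep '[[0,[-4,0,0],[0,0,0]],[0,[-8,0,0],[0,0,0]],[0,[-12,0,0],[0,0,0]],[0,[-16,0,0],[0,0,0]],[0,[-18,0,0],[0,0,0]]]';  python3 - <<'E'
from h import *
snap("scene","scene3");snap("wrist","wrist3")
E
```

```text
clock: 3.9
eef_pos: [0.5469, 0.0364, 0.2126]
ee_rot: [-0.463, -0.535, 0.535, 0.463]
ft_force: [-0.4, -0.5, -0.5]
width: 0.0005
clock: 4.4
eef_pos: [0.5496, 0.0185, 0.2126]
ee_rot: [-0.463, -0.535, 0.535, 0.463]
ft_force: [-0.5, 0.1, -0.3]
width: 0.0003
```

View pics/wrist3.png

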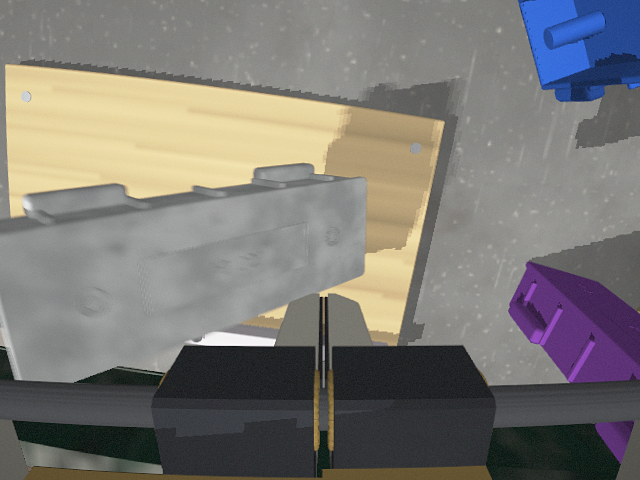

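View pics/scene3.png

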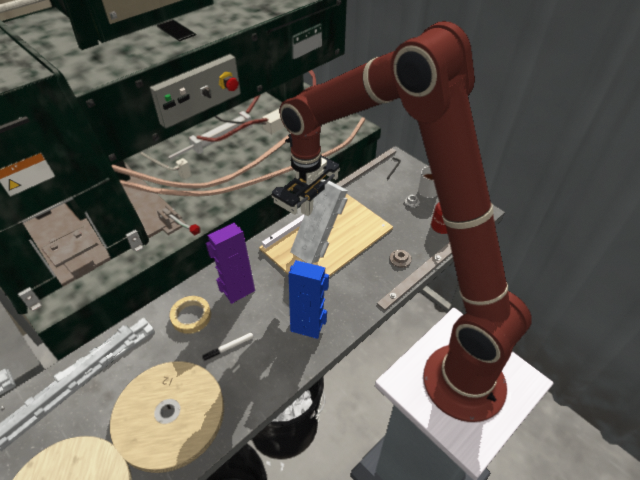

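The pictures catch the blank mid-fall, closed face turning up. I'll back off, rise and let it settle.

```bash
python3 -m creep '[[0,[5,0,0],[0,0,0]],[0,[10,0,0],[0,0,0]],[0,[10,-20,0],[0,0,0]],[0,[10,-50,0],[0,0,0]],[0,[10,-60,0],[0,0,0]],[0,[10,-60,0],[0,0,0]]]';  python3 - <<'E'
from h import *
snap("top","top4");snap("wrist","wrist4")
E
```

```text
clock: 5.1
eef_pos: [0.5489, 0.0297, 0.2741]
ee_rot: [0.463, 0.536, -0.534, -0.461]
ft_force: [0.1, 0.1, -0.2]
width: 0.0006
```

View pics/wrist4.png

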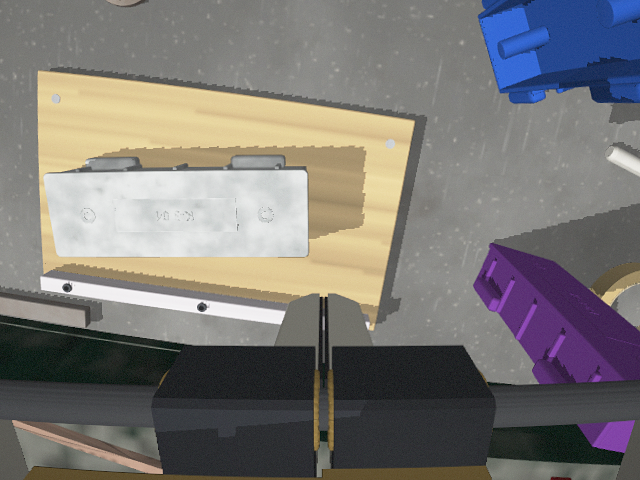

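View pics/top4.png

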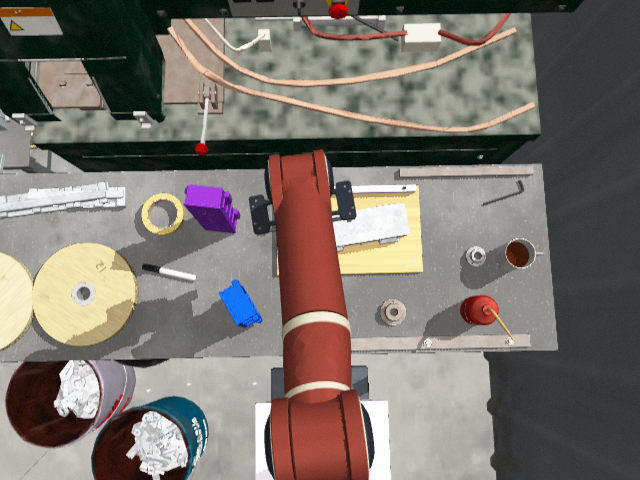

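The blank lies flat with its closed face up. In the wrist view it spans (45–308, 168–257), clear of the bar. Next I'll measure its pose from the wrist depth.

```bash
cat > m.py <<'E'
from h import *
import sys
np.set_printoptions(precision=4,suppress=True)
def rep(X,p):
    hsv=cv2.cvtColor(p,cv2.COLOR_RGB2HSV)
    for nm,lo,hi in(("face",.052,.066),("lugs+",.018,.066)):
        k=(X[...,2]>lo)&(X[...,2]<hi)&(X[...,0]>.44)&(X[...,0]<.652)&(X[...,1]<.1)&(X[...,1]>-.27)
        k=cv2.morphologyEx(k.astype(np.uint8),cv2.MORPH_OPEN,np.ones((3,3)))
        n,l,st,_=cv2.connectedComponentsWithStats(k); i=1+st[1:,4].argmax()
        Q=X[l==i].astype(np.float32); r=cv2.minAreaRect(Q[:,:2]); print(nm,len(Q),Q[:,2].mean(),r);print(cv2.boxPoints(r))
        if nm=="face":
            q=Q[:,:2]-Q[:,:2].mean(0);w=np.linalg.eigh(q.T@q)[1][:,1];w*=-np.sign(w[1]);print("dir",w,np.degrees(np.arctan2(w[0],-w[1])),"z range",Q[:,2].min(),Q[:,2].max())
E
python3 - <<'E'
from m import *
f=np.load("pics/wrist4.npz");c=imaging.get_calibration("wrist");X=cloud(f["d"],c);rep(X,f["p"])
p=f["p"]
P=plane([(42,278),(372,325),(40,72),(415,121)],.012,c);print(P)
k=(X[...,2]>.026)&(X[...,2]<.04)&(X[...,0]>.63)&(X[...,0]<.7)&(X[...,1]<.1)&(X[...,1]>-.27)
print("bar",cv2.minAreaRect(X[k][:,:2].astype(np.float32)))
k=(abs(X[...,2]-.012)<.004)&(cv2.cvtColor(p,cv2.COLOR_RGB2HSV)[...,1]>60)&(X[...,1]<.12)&(X[...,0]<.7);print("board",cv2.minAreaRect(X[k][:,:2].astype(np.float32)))
from scipy.spatial.transform import Rotation as Ro
s=monitor.state();print(Ro.from_quat(s["ee_rot"]).as_matrix(),s["eef_pos"])
E
```

```text
Traceback (most recent call last):
  File "m.py", line 10, in rep
    Q=X[l==i].astype(np.float32); r=cv2.minAreaRect(Q[:,:2]); print(nm,len(Q),Q[:,2].mean(),r);print(cv2.boxPoints(r))
                                    ~~~~~~~~~~~~~~~^^^^^^^^^
cv2.error: OpenCV(4.12.0) /io/opencv/modules/imgproc/src/convhull.cpp:143: error: (-215:Assertion failed) total >= 0 && (depth == CV_32F || depth == CV_32S) in function 'convexHull'
```

```bash
sed -i 's/minAreaRect(Q\[:,:2\])/minAreaRect(Q[:,:2].copy())/' m.py
python3 - <<'E'
from m import *
f=np.load("pics/wrist4.npz");c=imaging.get_calibration("wrist");X=cloud(f["d"],c);rep(X,f["p"])
p=f["p"]
P=plane([(42,278),(372,325),(40,72),(415,121)],.012,c);print(P)
k=(X[...,2]>.026)&(X[...,2]<.04)&(X[...,0]>.63)&(X[...,0]<.7)&(X[...,1]<.1)&(X[...,1]>-.27)
print("bar",cv2.minAreaRect(X[k][:,:2].astype(np.float32)))
k=(abs(X[...,2]-.012)<.004)&(cv2.cvtColor(p,cv2.COLOR_RGB2HSV)[...,1]>60)&(X[...,1]<.12)&(X[...,0]<.7);print("board",cv2.minAreaRect(X[k][:,:2].astype(np.float32)))
from scipy.spatial.transform import Rotation as Ro
s=monitor.state();print(Ro.from_quat(s["ee_rot"]).as_matrix(),s["eef_pos"])
E
```

```text
face 22372 0.05663862 ((0.5646201968193054, -0.0970759242773056), (0.07803834229707718, 0.2354457527399063), 8.371500015258789)
[[ 0.5089  0.0137]
 [ 0.5432 -0.2192]
 [ 0.6204 -0.2079]
 [ 0.5861  0.0251]]
dir [ 0.1464 -0.9892] 8.418691 z range 0.052008487 0.059843257
lugs+ 24132 0.054470353 ((0.5601818561553955, -0.09774188697338104), (0.08707642555236816, 0.23545096814632416), 8.321820259094238)
[[ 0.5001  0.0124]
 [ 0.5341 -0.2205]
 [ 0.6203 -0.2079]
 [ 0.5862  0.025 ]]
[[ 0.6663 -0.2533  0.012 ]
 [ 0.6671  0.1025  0.012 ]
 [ 0.4572 -0.2492  0.012 ]
 [ 0.4558  0.1054  0.012 ]]
bar ((0.6623002886772156, -0.07366164028644562), (0.017717711627483368, 0.3404937982559204), 0.021679487079381943)
board ((0.5639563798904419, -0.07401736080646515), (0.21867112815380096, 0.3603443503379822), 0.030506465584039688)
[[-0.1447 -0.0016 -0.9895]
 [ 0.9895 -0.0001 -0.1447]
 [ 0.0002 -1.      0.0016]] [0.5474 0.0293 0.2717]
```

Measured centre (0.565, −0.097), yaw 8.4° off the bar. The bar face is at x≈0.655. I'll go to the near side, open the jaws square to the blank and stay high for a check.

```bash
python3 -m creep '[[0,[-10,0,8],[0,0,0]],[0,[-35,10,25],[0,0,0]],[0.3,[-62,30,43],[0,0,0]],[0.6,[-90,50,62],[0,0,0]],[1,[-115,80,78],[0,0,0]],[1,[-129,110,88],[0,0,0]],[1,[-129,132,88],[0,0,0]],[1,[-129,132,88],[0,0,0]],[1,[-129,132,88],[0,0,0]],[1,[-129,132,88],[0,0,0]]]'
python3 - <<'E'
from h import *
snap("wrist","wrist5")
from m import *
f=np.load("pics/wrist5.npz");c=imaging.get_calibration("wrist");X=cloud(f["d"],c);rep(X,f["p"])
E
```

```text
clock: 6.2
eef_pos: [0.4803, -0.1112, 0.1416]
ee_rot: [0.463, 0.535, -0.535, -0.462]
ft_force: [1.2, -0.4, 1.0]
width: 0.0599
face 7936 0.0578784 ((0.543713390827179, -0.09868782758712769), (0.035651884973049164, 0.10858507454395294), 8.658599853515625)
[[ 0.5179 -0.0477]
 [ 0.5343 -0.155 ]
 [ 0.5695 -0.1497]
 [ 0.5532 -0.0423]]
dir [ 0.1428 -0.9898] 8.208435 z range 0.052258193 0.06047866
lugs+ 11159 0.05115374 ((0.5400140285491943, -0.0992511659860611), (0.043135762214660645, 0.10858507454395294), 8.658599853515625)
[[ 0.5105 -0.0488]
 [ 0.5269 -0.1562]
 [ 0.5695 -0.1497]
 [ 0.5532 -0.0423]]
```

View pics/wrist5.png

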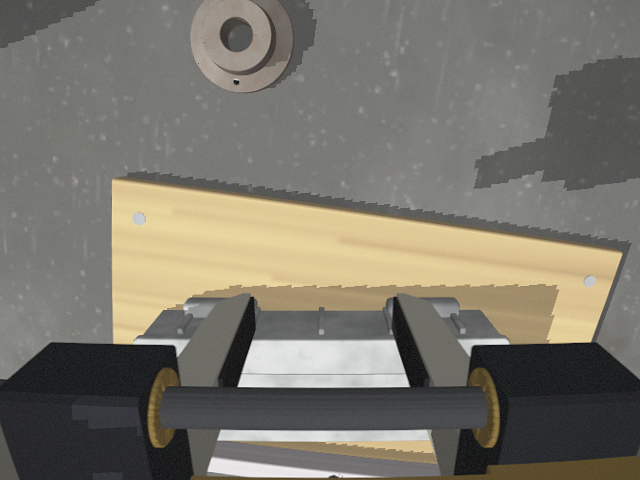

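The fingers straddle the two near lugs at (215,303) and (430,303), still opening. They stand well clear on the near side, so I'll descend and creep to contact.

```bash
python3 -m creep '[[1,[0,15,0],[0,0,0]],[1,[0,40,0],[0,0,0]],[1,[0,65,0],[0,0,0]],[1,[0,85,0],[0,0,0]],[1,[0,96,0],[0,0,0]],[1,[0,101,0],[0,0,0]],[1,[0,101,0],[0,0,0]],[1,[0,101,-8],[0,0,0]],[1,[0,101,-16],[0,0,0]],[1,[0,101,-22],[0,0,0]],[1,[0,101,-25],[0,0,0]]]'
python3 - <<'E'
from h import *
snap("wrist","wrist6");snap("scene","scene6");snap("top","top6")
E
```

```text
clock: 7.35
eef_pos: [0.5058, -0.1075, 0.0401]
ee_rot: [0.463, 0.535, -0.535, -0.462]
ft_force: [-0.2, -0.2, 0.2]
width: 0.0927
```

View pics/wrist6.png

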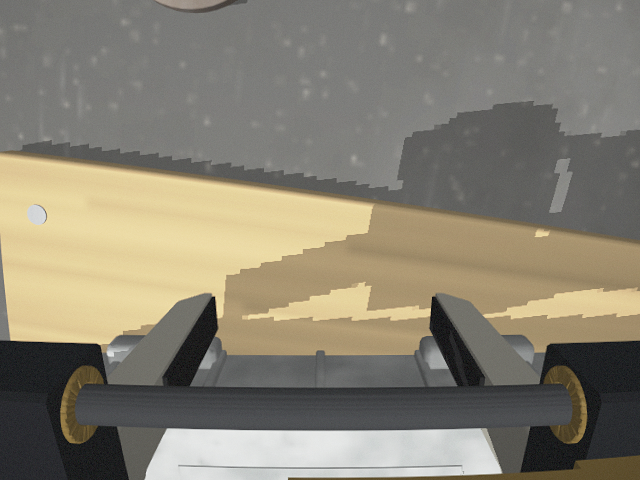

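View pics/scene6.png

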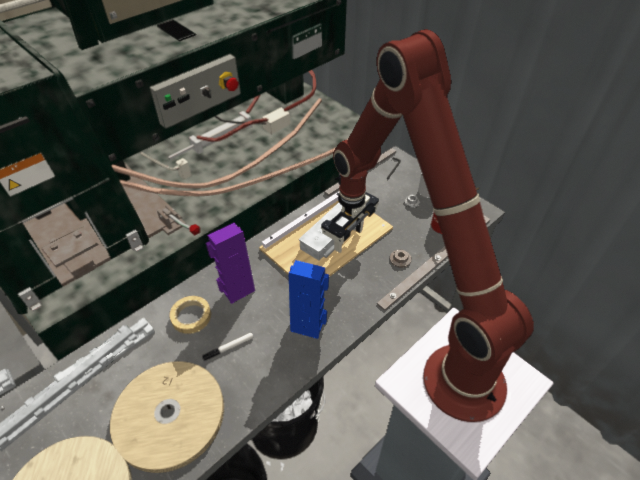

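Fingers are about 6 mm short of the lugs, with no contact force. I'll push towards the bar slowly, turning the jaws square to it on the way.

```bash
python3 -m creep '[[1,[0,0,-3],[0,0,0]],[1,[-1,0,-6],[0,0,0]],[1,[-1,0,-9],[0,0,0]],[1,[-2,0,-12],[0,1,0]],[1,[-2,0,-15],[0,2,0]],[1,[-3,0,-18],[0,3.2,0]],[1,[-3,0,-21],[0,4.4,0]],[1,[-4,0,-24],[0,5.6,0]],[1,[-4,0,-27],[0,6.8,0]],[1,[-5,0,-30],[0,7.8,0]],[1,[-5,0,-33],[0,8.4,0]],[1,[-5,0,-34],[0,8.4,0]]]'
python3 - <<'E'
from h import *
snap("wrist","wrist7");snap("top","top7");snap("scene","scene7")
from m import *
for n in("top",):
    f=np.load("pics/top7.npz");c=imaging.get_calibration("top");X=cloud(f["d"],c);rep(X,f["p"])
i=cv2.resize(f["p"][170:290,260:440],None,fx=4,fy=4,interpolation=cv2.INTER_CUBIC);cv2.imwrite("pics/z7.png",i[:,:,::-1])
f=np.load("pics/scene7.npz")
i=cv2.resize(f["p"][160:300,240:410],None,fx=4,fy=4,interpolation=cv2.INTER_CUBIC);cv2.imwrite("pics/s7.png",i[:,:,::-1])
E
```

```text
clock: 8.7
eef_pos: [0.5395, -0.108, 0.0396]
ee_rot: [0.501, 0.5, -0.499, -0.5]
ft_force: [-2.4, -0.7, -1.3]
width: 0.0931
face 818 0.05813902 ((0.5990360379219055, -0.03934689238667488), (0.08971437066793442, 0.0777399092912674), 88.85514068603516)
[[ 0.5593 -0.0834]
 [ 0.637  -0.085 ]
 [ 0.6388  0.0047]
 [ 0.5611  0.0063]]
dir [ 0.3584 -0.9336] 21.002377 z range 0.052055277 0.06467518
lugs+ 853 0.057307098 ((0.6041111946105957, -0.03944917023181915), (0.08971584588289261, 0.08788956701755524), 88.85842895507812)
[[ 0.5593 -0.0834]
 [ 0.6472 -0.0852]
 [ 0.6489  0.0045]
 [ 0.5611  0.0063]]
```

View pics/z7.png

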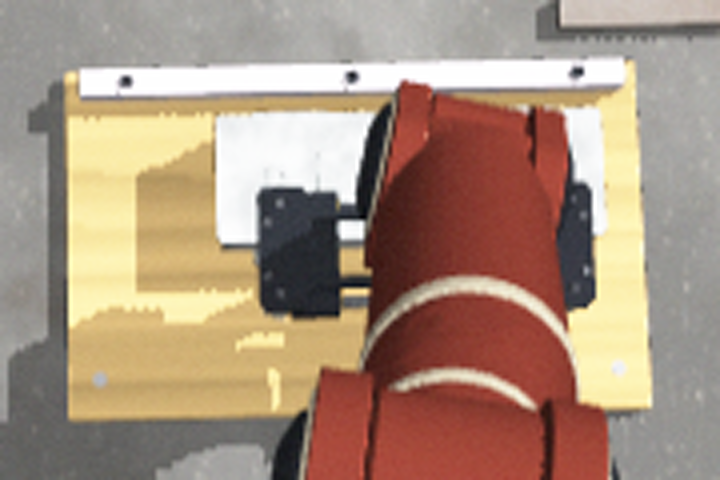

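View pics/s7.png

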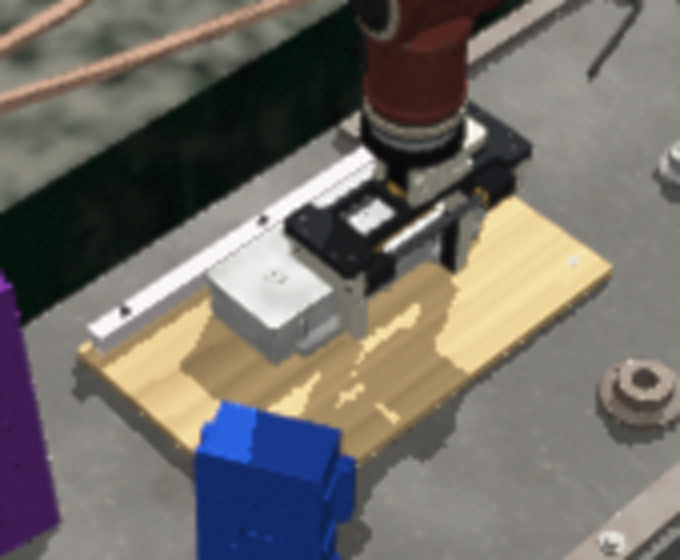

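View pics/wrist7.png

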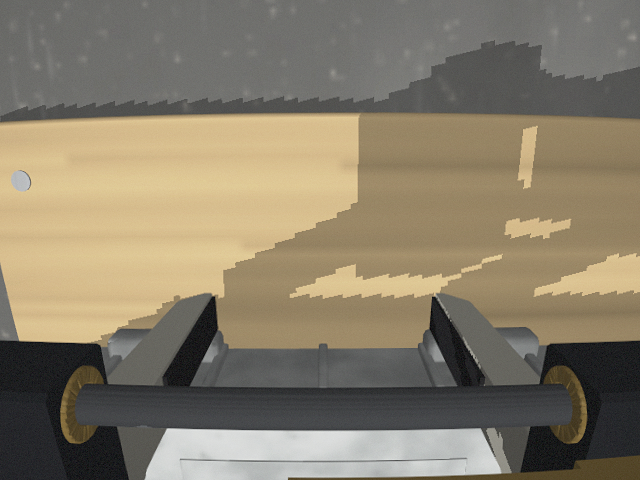

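The blank is now square to the bar, with roughly 8–10 mm left and 2.4 N of push force. I'll creep on in small steps and watch the force.

```bash
python3 -m creep '[[1,[0,0,-2],[0,0,0]],[1,[0,0,-4],[0,0,0]],[1,[0,0,-6],[0,0,0]],[1,[0,0,-7],[0,0,0]]]'; python3 -m creep '[[1,[0,0,-1],[0,0,0]],[1,[0,0,-2],[0,0,0]]]'; python3 -m creep '[[1,[0,0,-1],[0,0,0]]]'
```

```text
clock: 9.25
eef_pos: [0.5425, -0.1078, 0.0396]
ee_rot: [-0.499, -0.498, 0.501, 0.503]
ft_force: [-5.4, -0.3, 6.3]
width: 0.0928
clock: 9.45
eef_pos: [0.544, -0.1079, 0.0397]
ee_rot: [-0.499, -0.497, 0.501, 0.503]
ft_force: [-7.5, 0.4, 6.6]
width: 0.0935
clock: 9.55
eef_pos: [0.5452, -0.1079, 0.0396]
ee_rot: [-0.499, -0.498, 0.501, 0.503]
ft_force: [-6.8, 0.6, 4.6]
width: 0.0927
```

Run:
```python
from h import *
snap("wrist","wrist8");snap("top","top8");snap("scene","scene8")
from m import *
f=np.load("pics/top8.npz");c=imaging.get_calibration("top");X=cloud(f["d"],c);rep(X,f["p"])
f=np.load("pics/scene8.npz")
i=cv2.resize(f["p"][180:290,270:400],None,fx=6,fy=5.4,interpolation=cv2.INTER_CUBIC);cv2.imwrite("pics/s8.png",i[:,:,::-1])
s=monitor.state();print(s["eef_pos"],s["ft_force"],s["ft_torque"],s["effort"])
```

```text
face 782 0.058302812 ((0.6048590540885925, -0.03950895369052887), (0.08980873227119446, 0.08023570477962494), 88.86607360839844)
[[ 0.5639 -0.0836]
 [ 0.6441 -0.0852]
 [ 0.6459  0.0046]
 [ 0.5656  0.0062]]
dir [ 0.3947 -0.9188] 23.244621 z range 0.052043773 0.06558277
lugs+ 815 0.057432882 ((0.6084190607070923, -0.03957711532711983), (0.08979921042919159, 0.08736979216337204), 88.854736328125)
[[ 0.5638 -0.0836]
 [ 0.6512 -0.0853]
 [ 0.653   0.0044]
 [ 0.5656  0.0062]]
[ 0.5463 -0.1079  0.0396] [-5.364   0.0834  3.533 ] [0.0647 1.1843 0.0231] [ -0.5187 -42.6519   0.6704 -11.6496  -0.125   -1.5017   0.0065]
```

View pics/wrist8.png

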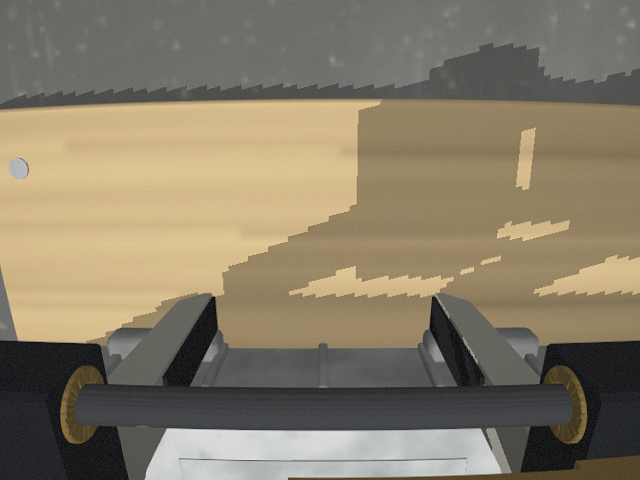

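View pics/s8.png

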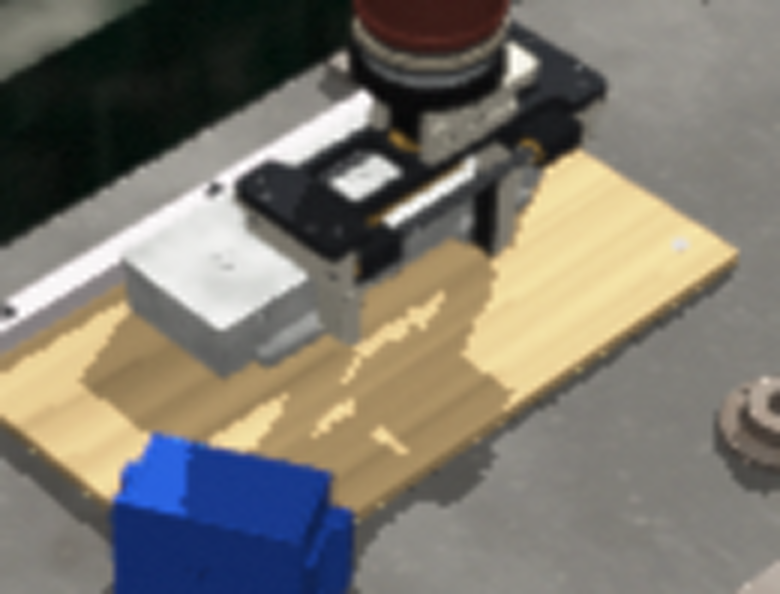

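The blank is still sliding; the force is 5–7 N and the remaining gap is roughly 3–5 mm. I'll continue until the force shows the bar.

```bash
for i in 1; do python3 -m creep '[[1,[0,0,-1],[0,0,0]],[1,[0,0,-2],[0,0,0]]]'; python3 -m creep '[[1,[0,0,-1],[0,0,0]],[1,[0,0,-2],[0,0,0]]]'; python3 -m creep '[[1,[0,0,-1],[0,0,0]]]';  done
```

```text
clock: 9.9
eef_pos: [0.5471, -0.108, 0.0396]
ee_rot: [-0.499, -0.497, 0.501, 0.503]
ft_force: [-6.1, -0.2, 5.3]
width: 0.0929
clock: 10.1
eef_pos: [0.551, -0.108, 0.0395]
ee_rot: [-0.5, -0.498, 0.5, 0.502]
ft_force: [-6.4, 0.6, 5.2]
width: 0.0929
clock: 10.2
eef_pos: [0.5511, -0.108, 0.0395]
ee_rot: [-0.499, -0.498, 0.501, 0.502]
ft_force: [-7.4, -0.6, 6.7]
width: 0.0928
```

```bash
python3 -m creep '[[1,[0,0,-1],[0,0,0]],[1,[0,0,-2],[0,0,0]]]'; python3 -m creep '[[1,[0,0,-1],[0,0,0]],[1,[0,0,-2],[0,0,0]]]';python3 - <<'E'
from h import *
snap("top","top9")
from m import *
f=np.load("pics/top9.npz");c=imaging.get_calibration("top");X=cloud(f["d"],c);rep(X,f["p"])
i=cv2.resize(f["p"][170:290,260:440],None,fx=4,fy=4,interpolation=cv2.INTER_CUBIC);cv2.imwrite("pics/z9.png",i[:,:,::-1])
E
```

```text
clock: 10.4
eef_pos: [0.5512, -0.108, 0.0395]
ee_rot: [-0.498, -0.497, 0.502, 0.503]
ft_force: [-10.3, 0.8, 10.0]
width: 0.0929
clock: 10.6
eef_pos: [0.5513, -0.108, 0.0394]
ee_rot: [-0.497, -0.496, 0.503, 0.505]
ft_force: [-12.4, 0.0, 10.9]
width: 0.093
face 777 0.05832932 ((0.6100751161575317, -0.039674706757068634), (0.08996284753084183, 0.07970019429922104), 88.88935852050781)
[[ 0.5694 -0.0839]
 [ 0.649  -0.0854]
 [ 0.6508  0.0045]
 [ 0.5711  0.0061]]
dir [ 0.4271 -0.9042] 25.286495 z range 0.05219837 0.06538407
lugs+ 804 0.0576314 ((0.6106290221214294, -0.03966614976525307), (0.08991970866918564, 0.08087600022554398), 88.82498931884766)
[[ 0.5693 -0.0838]
 [ 0.6501 -0.0854]
 [ 0.652   0.0045]
 [ 0.5711  0.0061]]
```

View pics/z9.png

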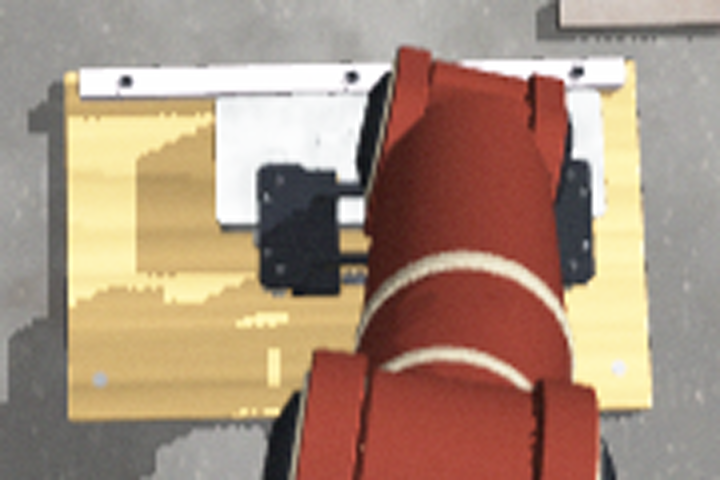

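The tool stopped at x≈0.551 and the force rises with command, so the lugs have reached the bar. I'll seat it a little firmer, then back off and check.

```bash
python3 -m creep '[[1,[0,0,-1],[0,0,0]],[1,[0,0,-2],[0,0,0]],[1,[0,0,-3],[0,0,0]],[1,[0,0,-3],[0,0,0]]]'; python3 -m creep '[[1,[0,0,4],[0,0,0]],[1,[0,0,8],[0,0,0]],[1,[0,0,12],[0,0,0]],[1,[0,0,22],[0,0,0]],[1,[0,0,36],[0,0,0]],[1,[0,0,50],[0,0,0]],[1,[0,-20,58],[0,0,0]],[1,[0,-60,58],[0,0,0]],[1,[0,-105,58],[0,0,0]],[1,[0,-150,58],[0,0,0]],[1,[0,-190,58],[0,0,0]],[1,[0,-210,58],[0,0,0]],[1,[0,-210,58],[0,0,0]]]'
python3 - <<'E'
from m import *
snap("wrist","wrist10");c=imaging.get_calibration("wrist")
f=np.load("pics/wrist10.npz");X=cloud(f["d"],c);rep(X,f["p"])
k=(X[...,2]>.026)&(X[...,2]<.04)&(X[...,0]>.645)&(X[...,0]<.7)&(X[...,1]<.1)&(X[...,1]>-.27)
print("bar",cv2.minAreaRect(X[k][:,:2].astype(np.float32)))
E
```

```text
clock: 11.05
eef_pos: [0.5514, -0.108, 0.0393]
ee_rot: [-0.495, -0.495, 0.504, 0.506]
ft_force: [-15.6, -0.1, 15.1]
width: 0.0929
clock: 12.35
eef_pos: [0.5054, -0.1081, 0.2534]
ee_rot: [0.503, 0.502, -0.497, -0.497]
ft_force: [0.7, 0.5, 0.0]
width: 0.0928
face 17376 0.05497997 ((0.6048749685287476, -0.10456216335296631), (0.23440581560134888, 0.07883506268262863), 89.97586059570312)
[[ 0.5654 -0.2217]
 [ 0.6442 -0.2218]
 [ 0.6443  0.0126]
 [ 0.5655  0.0127]]
dir [ 0.0004 -1.    ] 0.02368037 z range 0.05200201 0.057868417
lugs+ 21547 0.050422244 ((0.6003115177154541, -0.10451245307922363), (0.08770361542701721, 0.23440586030483246), 0.07359810918569565)
[[ 0.5563  0.0126]
 [ 0.5566 -0.2218]
 [ 0.6443 -0.2217]
 [ 0.644   0.0127]]
bar ((0.6638340353965759, -0.10502499341964722), (0.01118421833962202, 0.2569299042224884), 0.10028644651174545)
```

View pics/wrist10.png

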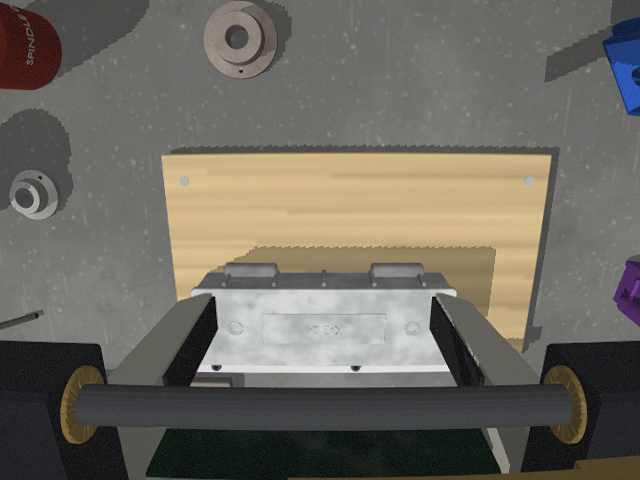

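Run:
```python
from m import *
snap("top","top11")
f=np.load("pics/top11.npz");c=imaging.get_calibration("top");X=cloud(f["d"],c)
i=cv2.resize(f["p"][170:290,260:440],None,fx=4,fy=4,interpolation=cv2.INTER_CUBIC);cv2.imwrite("pics/z11.png",i[:,:,::-1])
a=np.load("pics/top0.npz");
for nm,(u0,u1,v0,v1) in dict(tape=(138,188,190,238),pen=(138,200,258,285),collar=(462,492,243,270)).items():
    print(nm,np.abs(a["p"][v0:v1,u0:u1].astype(int)-f["p"][v0:v1,u0:u1]).mean())
    Y=X[v0:v1,u0:u1].reshape(-1,3);Y=Y[(Y[:,2]>.01)&(Y[:,2]<.05)];print(nm,Y.min(0),Y.max(0))
snap("scene","scene11")
```

```text
tape 11.430138888888889
tape [0.5634 0.3288 0.0101] [0.6665 0.4338 0.0326]
pen 13.224213460772601
pen [0.4486 0.2993 0.01  ] [0.4929 0.4313 0.023 ]
collar 10.915637860082304
collar [ 0.4735 -0.4141  0.01  ] [ 0.5165 -0.3696  0.0291]
```

View pics/z11.png

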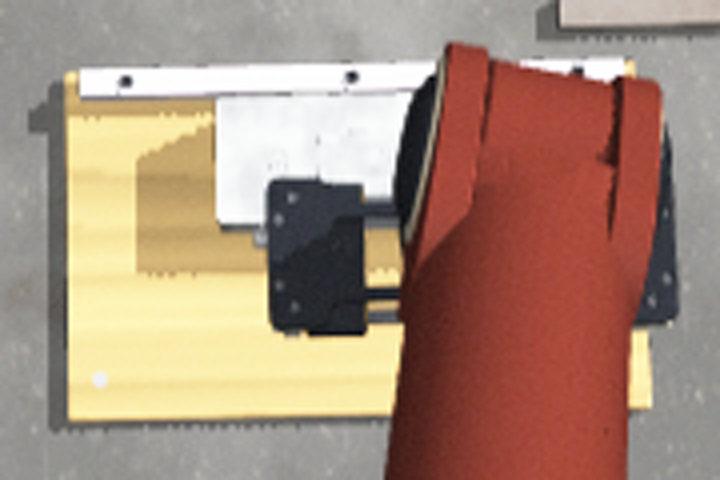

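View pics/scene11.png

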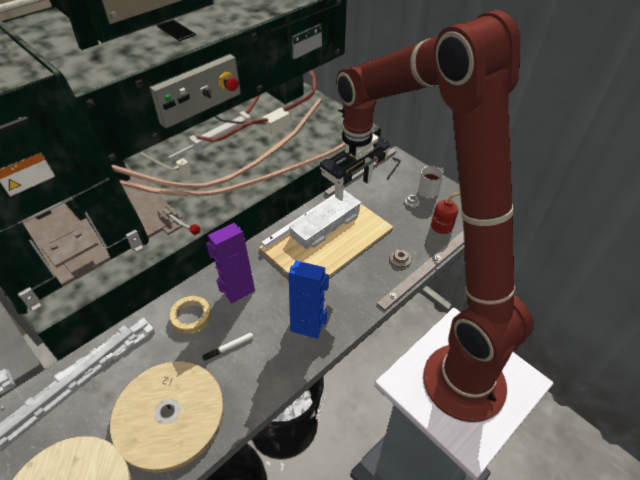

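The blank is flush along the bar with its closed face up and the robot clear of it. The tape, marker, collar and look-alikes are where they started. I'll hand in.

```bash
python3 -c "
from workcell import workorder
print(workorder.hand_in())"
```

```text
the job is handed in; nothing more can be done
None
```

The blank lies on the board with its closed face up and hollow side down, flush against the stop bar. The job was handed in at about 12.5 s on the robot's clock. I toppled it by slowly pushing near the top of its closed face with the shut fingers. I then slid it to the bar with the open fingers on its two near lugs, turning it square on the way. The highest wrist reading was about 15 N across and 15 N up, during the final seating push.

**Last checks:**
- **Alignment:** the blank is within 0.1° of parallel to the bar.
- **Contact:** the tool stopped at x ≈ 0.551 while the force kept rising, so I take the lugs to be touching the bar. No image showed the contact directly.
- **Bystanders:** the tape and the blue and purple look-alikes look unmoved. The marker's and collar's measured outlines each differed from the start by up to 14 mm at one edge. Both look in place in the pictures and the arm never came near them, so I put that down to stray depth points.
- **Disagreement:** the wrist and top cameras differed by about 3–5 mm on absolute position, so I relied on the force rise for contact.

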